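Press the inlay row of a display base flush

ROBOT

A 6-joint arm with a two-finger parallel gripper is mounted at the origin on the work surface. World frame = base frame: x ahead of the robot, y to its left, z up, the work surface at z = 0. Lengths are in m, angles in rad, forces in N, time in s.
With the tool pointing down it reaches from about 0.25 to 0.775 m from the base axis. Payload 4 kg.
Tool frame: the origin (TCP) lies at the centre of the arm's flange, where the gripper is bolted on; the fingertips stand ahead of it and the grasp point (between the pads) lies 180 mm ahead of it (robot.tcp_to_tips is the z of the fingertips in the tool frame, in m); z points along the fingers, y is the direction in which the jaws open and shut (so a half turn about z gives the same grasp; the last joint's range is limited). The gripper opens to 94 mm and grips with 3 to 60 N. Pads are 16 mm wide; open, the fingers measure 119 mm over their backs; the gripper's body (75 mm by 177 mm) begins 78 mm behind the grasp point.
Start: joints at [1.156, 0.087, 1.371, -0, 1.684, -0.103], TCP at [0.169, 0.523, 0.405] pointing down, gripper open.
Joint ranges: [-3.1, 3.1], [-0.76, 2.03], [0.27, 2.55], [-1.08, 4.22], [0.17, 2.65], [-2.57, 2.57]. Speed limits (rad/s): [2.79, 2.79, 3.14, 3.14, 3.14, 3.14].

INTERFACE

Orientations are given as [roll, pitch, yaw] about the fixed x, y, z axes, in that order (R = Rz(yaw) Ry(pitch) Rx(roll)).
In Python, from bench import robot gives the robot as it stands.
- The arm moves only by the tool move_arm, never from a script. Its argument "increments" is a list that holds one entry, the list of rows, each a list of 7 numbers: the opening, from 0 (shut) to 1 (fully open), then the shift along the tool's x, y, z as a fraction of full scale, then the turn, a rotation vector about the tool's x, y, z as a fraction of full scale. In form: [[[jaw, dx, dy, dz, rx, ry, rz], ...]]. A call has 1 to 8 rows; each row is the pose to reach, as a shift and turn from the pose commanded when the call began, along the tool's axes at that moment; what a row does not reach only later rows make up. Full scale, the value 1, is 0.1 m for a shift and pi/2 rad for a turn. A row lasts 1/12 s, in which the tool goes at most 41.7 mm and 7.16 degrees, less where a joint would pass 70% of its speed; a pose out of reach is approached as far as the arm can. A call with a number of a shift or a turn outside -1 to 1 is refused whole. A call with a gripper value outside its range is refused whole. The fingers move at their own pace and stop on an object; the grip force is fixed at half the most. Time passes only in rows, so rows that repeat a pose let the fingers close. It gives the time, the measured TCP pose, the force and the opening at its end, in the units of the state.
- robot.get_obs(): the state, without advancing time (a new reading comes with each control period).
- robot.snapshot(name): name is "scene" or "top"; returns (picture, depth): 400x640x3 uint8, red, green, blue; 400x640 float32, m along the optical axis (not along the pixel's ray), 0 where there is no reading.
- robot.camera_params(name): a dict with "mtx" (3x3 intrinsics, pixels), "R" (3x3) and "t" (3): a world point X has camera coordinates R X + t. Camera axes: x right, y down, z forward; pixel columns grow to the right and rows downward; lengths in m; the calibration is good to about 2 mm. A picture is of the moment at which its call begins. camera_params takes no time and is no camera call.
- robot.close_job(): hands the job in, once; it reports no verdict.
The state is a dict: "time": time; "joint_positions": joint angles; "qvel": joint speeds; "joint_torque": joint torques, N m; "tool_pos": TCP position; "ee_rot": TCP orientation; "wrist_force": force on the tool from outside, world axes, zero at the start; "wrist_torque": the same for the moment, N m; "width": finger opening in m.
Only numpy, scipy, OpenCV 4.12 (cv2) and the standard library are available. Lean on these libraries where they do the work, as an engineer would, in place of code of your own. Each camera call takes 0.05 s, during which the arm holds its last target.

TASK

Take the sprung pressing tool from its cork pad and sweep its shoe along the row of inlay blocks, from one end of the display base to the other without lifting off part-way, so that all five end up flush with the deck. Keep a steady, moderate pressure with the spring partly compressed, never so hard that the spring bottoms out, and keep the fingers off the base. Then stand the tool upright in the middle of its pad again, let go, and leave the other things where they are.

Things in the scene. Friction and masses are not known exactly. Their poses are not given: they have to be found in the camera images.
- base: Mauve resin display base, 90 mm in x, 240 mm in y, flat deck 50 mm above the table, fixed in a jig plate (120 x 270 x 10 mm; stops 32 mm high). Origin: centre of the jig's underside. Five plaster-coloured inlay blocks in a row along y in a slot 31 mm wide in the middle of the deck; bare deck at both ends (|y| 61 to 120 mm) and along both sides (|x| 15 to 45 mm).
- tool: Sprung pressing tool standing on its pad, 0.26 kg. Origin: on its axis at sole level with the spring relaxed; z up. White nylon shoe 44 mm in x, flat sole 36 mm in y, upturned at both y ends (65 mm overall; sweep along y, either way), 16 mm high; spring; steel collar 40 x 46 mm, z 36 to 44 mm; square wooden handle 32 x 32 mm, z 44 to 104 mm, gripped from above.
- shoe (a joint): Compression of the tool's spring: 0 relaxed, 0.018 m bottomed out. Shoe force = 3 N + 600 N/m x compression: about 14 N just before it bottoms out; beyond that the tool is rigid.
- sole (a point): Centre of the sole of the tool's shoe (moves up towards the handle as the spring is compressed).
- pad_mid (a point): Centre of the top face of the fixed flat cork rest pad (100 mm in x, 110 mm in y, 6 mm thick) on which the tool stands; z up. It may be on either side of the base.
- inlay1 (a joint): Press-in depth of inlay block 1: 0 = 5 mm proud of the deck, 0.005 m = flush (solid stop). A tight fit: it yields to about 6.5 N and stays where it is left.
- inlay1_top (a point): Centre of the top of inlay block 1 (27 mm in x, 22 mm in y, pitch 23.5 mm; base y = -47 mm).
- inlay2 (a joint): Press-in depth of inlay block 2: 0 = 5 mm proud of the deck, 0.005 m = flush (solid stop). A tight fit: it yields to about 6.5 N and stays where it is left.
- inlay2_top (a point): Centre of the top of inlay block 2 (27 mm in x, 22 mm in y, pitch 23.5 mm; base y = -23.5 mm).
- inlay3 (a joint): Press-in depth of inlay block 3: 0 = 5 mm proud of the deck, 0.005 m = flush (solid stop). A tight fit: it yields to about 6.5 N and stays where it is left.
- inlay3_top (a point): Centre of the top of inlay block 3 (27 mm in x, 22 mm in y, pitch 23.5 mm; base y = 0 mm).
- inlay4 (a joint): Press-in depth of inlay block 4: 0 = 5 mm proud of the deck, 0.005 m = flush (solid stop). A tight fit: it yields to about 6.5 N and stays where it is left.
- inlay4_top (a point): Centre of the top of inlay block 4 (27 mm in x, 22 mm in y, pitch 23.5 mm; base y = 23.5 mm).
- inlay5 (a joint): Press-in depth of inlay block 5: 0 = 5 mm proud of the deck, 0.005 m = flush (solid stop). A tight fit: it yields to about 6.5 N and stays where it is left.
- inlay5_top (a point): Centre of the top of inlay block 5 (27 mm in x, 22 mm in y, pitch 23.5 mm; base y = 47 mm).
- dome: Bystander: loose mauve resin casting shaped like a dome, 54 mm across, 52 mm tall; origin at the centre of its underside.
- cone: Bystander: loose tan resin casting shaped like a waisted cone, 52 mm across, 62 mm tall; origin at the centre of its underside.
- jar: Bystander: loose capped paint jar, 48 mm across, 55 mm tall; origin at the centre of its underside.
- bin: Fixed open blue parts bin, 100 x 110 x 45 mm, with castings in it, on the other side of the base from the pad; origin at the centre of its underside. Leave it alone.
Things that resemble listed ones, but are neither listed nor needed, are in the scene too. Leave any green or yellow look-alike of the tool alone.

How it is judged:
By the outcome, as a careful person would: the job done as asked, in the order asked, and still so for the second after the job is handed in, with the robot touching nothing.
It also fails if it takes over 53 s, if anything falls off the work surface, if the arm or the gripper's body presses on something with over 40 N, if the wrist force passes 120 N, or if a joint passes its speed limit or range.

## Working session

There is one attempt and no reset: what is moved stays moved. The work goes in short steps, Python scripts to look and compute and a tool call to move; the robot and the scene stay as the last step left them, time stands still between calls to the robot, and variables do not carry over. Pictures are saved under pics/ and viewed, and the job is handed in when it is done.

Besides the shell and the picture viewer there is one more tool, called after ">>>" in YAML: its name, and indented under it one key for each argument. move_arm: Moves the arm, as the interface text tells. Its arguments: {"type":"object","properties":{"increments":{"type":"array","items":{"type":"array","items":{"type":"array","items":{"type":"number","minimum":-1,"maximum":1}}}}},"required":["increments"]}

```bash
mkdir -p pics; ls
python3 - <<'E'
from bench import robot
import cv2,numpy as np
o=robot.get_obs();print({k:np.round(v,3) for k,v in o.items()},robot.tcp_to_tips)
for n in("top","scene"):
    p,d=robot.snapshot(n);cv2.imwrite(f"pics/{n}1.png",p[...,::-1]);np.savez(f"{n}1.npz",p=p,d=d)
    c=robot.camera_params(n);print(n,{k:np.round(v,3).tolist() for k,v in c.items()})
E
```

```text
pics
{'time': np.float64(0.0), 'joint_positions': array([ 1.156,  0.088,  1.372,  0.   ,  1.684, -0.103]), 'qvel': array([-0.   ,  0.001,  0.   ,  0.   ,  0.001,  0.001]), 'joint_torque': array([ 0.0000e+00, -3.4016e+01, -3.0243e+01,  7.2000e-02,  3.3000e-02,
       -0.0000e+00]), 'tool_pos': array([0.169, 0.523, 0.404]), 'ee_rot': array([-3.139, -0.   ,  2.83 ]), 'wrist_force': array([ 0.333,  0.303, -0.521]), 'wrist_torque': array([0.014, 0.012, 0.014]), 'width': np.float64(0.094)} 0.1992
top {'mtx': [[507.215, 0.0, 314.448], [0.0, 507.215, 200.03], [0.0, 0.0, 1.0]], 'R': [[0.004, -1.0, 0.01], [-0.991, -0.005, -0.132], [0.132, -0.009, -0.991]], 't': [-0.053, 0.54, 1.425]}
scene {'mtx': [[432.317, 0.0, 314.023], [0.0, 432.317, 212.402], [0.0, 0.0, 1.0]], 'R': [[-0.478, 0.878, 0.011], [0.511, 0.289, -0.809], [-0.714, -0.381, -0.587]], 't': [0.294, -0.218, 1.649]}
```

View pics/top1.png

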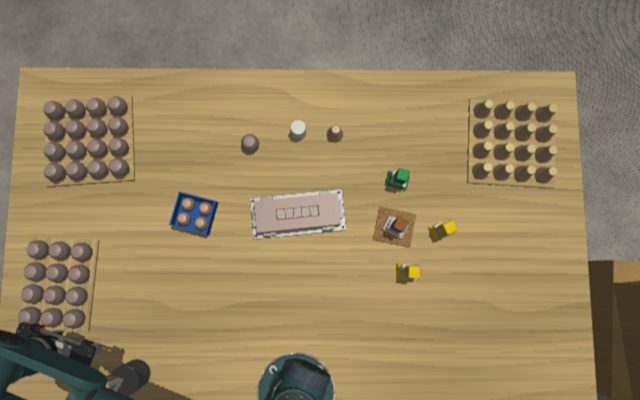

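View pics/scene1.png

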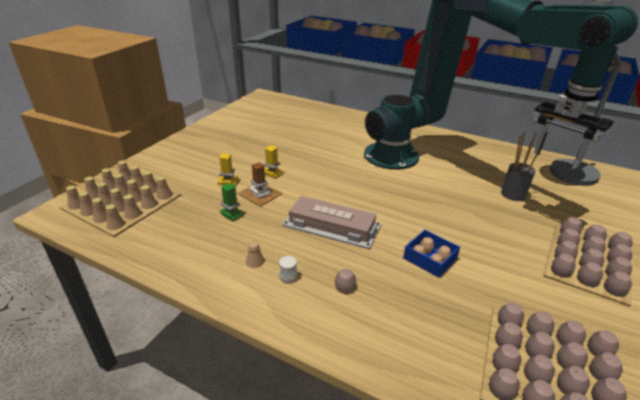

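Candidates for the tool in the top view: wood/steel on the cork pad at (396,226), green at (398,179), and yellow at (443,230) and (408,272). The one with the wooden handle on the cork fits. I'll confirm it in an enlarged crop and measure it.

```bash
cat > h.py <<'E'
from bench import robot
import cv2,numpy as np
def load(n,f):
    z=np.load(f);return z['p'],z['d'],robot.camera_params(n)
def cloud(d,c):
    K,R,t=c['mtx'],np.array(c['R']),np.array(c['t'])
    v,u=np.mgrid[:d.shape[0],:d.shape[1]]
    P=np.stack([(u-K[0][2])/K[0][0]*d,(v-K[1][2])/K[1][1]*d,d],-1)
    return (P-t)@R
def proj(X,c):
    K=np.array(c['mtx']);q=(np.atleast_2d(X)@np.array(c['R']).T+c['t'])@K.T
    return q[:,:2]/q[:,2:]
E
python3 - <<'E'
from h import *
p,d,c=load("top","top1.npz")
a=cv2.resize(p[150:300,230:470],None,fx=3.3,fy=3.3,interpolation=cv2.INTER_CUBIC)
cv2.imwrite("pics/crop_top.png",a[...,::-1])
ps,ds,cs=load("scene","scene1.npz")
a=cv2.resize(ps[130:260,200:400],None,fx=4,fy=4,interpolation=cv2.INTER_CUBIC)
cv2.imwrite("pics/crop_scene.png",a[...,::-1])
W=cloud(d,c)
def rect(m,lab):
    P=W[m];r=cv2.minAreaRect((P[:,:2]*1000).astype(np.float32));print(lab,len(P),np.round(r[0],1),np.round(r[1],1),round(r[2],1),'z',np.round(np.percentile(P[:,2],[5,50,95]),4),'mean',P.mean(0).round(4))
v,u=np.mgrid[:400,:640]
def box(u0,u1,v0,v1):return (u>u0)&(u<u1)&(v>v0)&(v<v1)&(d>0)
B=box(240,355,180,250)
z=W[...,2]
rect(B&(z>.042),'deck+');rect(B&(z>.052),'inlays');rect(B&(z>.005),'all base')
T=box(368,422,203,250)
rect(T&(z>.09),'handle top');rect(T&(z>.03)&(z<.06),'collar');rect(T&(z>.002),'pad')
for n,b in dict(green=(380,415,160,195),y1=(425,462,212,245),y2=(390,425,255,290),dome=(235,265,130,158),jar=(285,310,115,145),cone=(322,348,120,146),bin=(165,222,188,242)).items():
    m=box(*b);rect(m&(z>.012),n)
m=box(330,360,260,300);print('table z',np.median(z[m]))
E
```

```text
deck+ 2621 [501.7  -1.3] [101.1 239.7] 6.7 z [0.0458 0.0514 0.0572] mean [ 0.5018 -0.0015  0.0514]
inlays 1122 [501.8  -1.5] [ 90.1 238.9] 6.2 z [0.0522 0.0541 0.0586] mean [ 0.501  -0.0021  0.0546]
all base 4144 [500.8  -0.7] [200.5 332. ] 0.3 z [0.006  0.0486 0.0563] mean [ 0.4992 -0.0019  0.0381]
handle top 153 [ 464.1 -284.6] [32.8 32.2] 64.7 z [0.0974 0.1099 0.1144] mean [ 0.4637 -0.2836  0.1088]
collar 74 [ 464.2 -284.6] [45.5 39.7] 63.3 z [0.0466 0.05   0.0567] mean [ 0.4617 -0.2738  0.0505]
pad 1652 [ 468.2 -287.8] [132.6 155. ] 0.2 z [0.0025 0.0071 0.1096] mean [ 0.4655 -0.2846  0.0199]
green 348 [ 602.6 -293.8] [65.5 42.8] 73.9 z [0.0133 0.0654 0.1078] mean [ 0.5988 -0.289   0.0655]
y1 339 [ 457.3 -419.1] [44.  59.7] 24.3 z [0.0137 0.0728 0.1081] mean [ 0.456  -0.4122  0.0687]
y2 295 [ 336.4 -319.3] [62.  43.6] 87.4 z [0.0137 0.0867 0.1077] mean [ 0.3363 -0.3128  0.0728]
dome 270 [709.3 140. ] [52.9 49.4] 4.3 z [0.0233 0.0436 0.0543] mean [0.7058 0.1385 0.0418]
jar 248 [747.  -1.] [44.9 44. ] 42.5 z [0.0206 0.0537 0.0605] mean [ 0.745  -0.002   0.0471]
cone 185 [ 738.2 -109.7] [45.5 37.5] 81.5 z [0.0149 0.0419 0.0656] mean [ 0.7363 -0.1088  0.042 ]
bin 974 [480.2 302.2] [113.9 152.4] 74.5 z [0.0174 0.0366 0.0485] mean [0.501  0.2961 0.0354]
table z 0.0005465542816139339
```

View pics/crop_top.png

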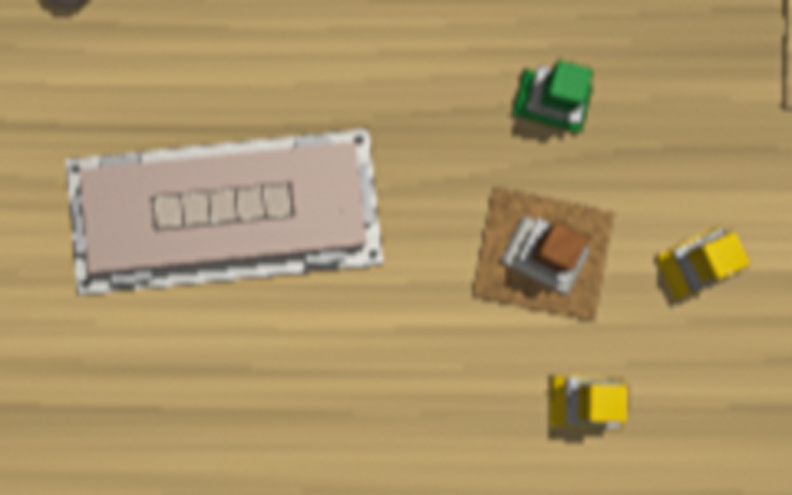

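View pics/crop_scene.png

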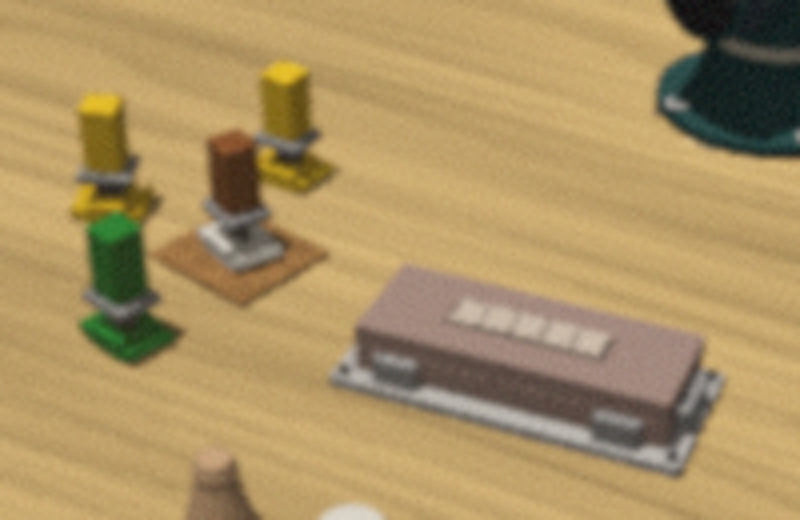

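The crop confirms it: wooden handle (560,250), steel collar and white shoe on the cork pad, with its long axis along crop direction (75,32). Next I'll fit the poses properly with silhouettes in both cameras.

```bash
cat > fit.py <<'E'
from h import *
from scipy.optimize import minimize
S=4
def bx(x0,x1,y0,y1,z0,z1): return np.array([[x,y,z] for x in(x0,x1) for y in(y0,y1) for z in(z0,z1)],float)
def render(parts,pose,c,win):
    x,y,th=pose;u0,u1,v0,v1=win
    R=np.array([[np.cos(th),-np.sin(th),0],[np.sin(th),np.cos(th),0],[0,0,1]])
    im=np.zeros(((v1-v0)*S,(u1-u0)*S),np.uint8)
    for P in parts:
        q=(proj(P@R.T+[x,y,0],c)-[u0,v0]+.5)*S-.5
        h=cv2.convexHull(q.astype(np.float32))
        cv2.fillConvexPoly(im,np.round(h*16).astype(np.int32),255,shift=4)
    return cv2.resize(im,None,fx=1/S,fy=1/S,interpolation=cv2.INTER_AREA)/255.
def fit(parts,masks,p0,hide=None):
    # masks: list of (mask float, cam, win)
    def cost(q):
        p=(q[0]/1000,q[1]/1000,q[2]/100);s=0
        for m,c,w in masks:
            r=render(parts,p,c,w)
            if hide is not None: r=r*(1-render(hide[0],hide[1],c,w))
            s+=((r-m[w[2]:w[3],w[0]:w[1]])**2).sum()
        return s
    x0=np.array([p0[0]*1000,p0[1]*1000,p0[2]*100])
    r=minimize(cost,x0,method='Nelder-Mead',options=dict(initial_simplex=x0+np.array([[0,0,0],[5,0,0],[0,5,0],[0,0,8]]),xatol=.02,fatol=.01))
    return np.array([r.x[0]/1000,r.x[1]/1000,r.x[2]/100]),r.fun
E
python3 - <<'E'
from fit import *
p,d,c=load("top","top1.npz");ps,ds,cs=load("scene","scene1.npz")
for n,P,uv in(("top",p,[(298,198),(290,212),(330,222),(397,224),(390,228),(380,220),(410,238),(385,212),(370,240)]),("sc",ps,[(320,225),(331,211),(258,172),(260,188),(252,193),(245,193),(275,196),(300,190)])):
    print(n,[(q,P[q[1],q[0]].tolist(),cv2.cvtColor(P,cv2.COLOR_RGB2HSV)[q[1],q[0]].tolist()) for q in uv])
E
```

```text
top [((298, 198), [185, 163, 152], [10, 45, 185]), ((290, 212), [185, 171, 155], [16, 41, 185]), ((330, 222), [191, 169, 158], [10, 44, 191]), ((397, 224), [141, 93, 53], [14, 159, 141]), ((390, 228), [68, 65, 63], [12, 19, 68]), ((380, 220), [155, 117, 73], [16, 135, 155]), ((410, 238), [140, 108, 67], [17, 133, 140]), ((385, 212), [151, 115, 72], [16, 133, 151]), ((370, 240), [180, 154, 104], [20, 108, 180])]
sc [((320, 225), [99, 81, 71], [11, 72, 99]), ((331, 211), [201, 185, 168], [15, 42, 201]), ((258, 172), [66, 44, 27], [13, 151, 66]), ((260, 188), [54, 46, 42], [10, 57, 54]), ((252, 193), [142, 113, 85], [15, 102, 142]), ((245, 193), [162, 119, 70], [16, 145, 162]), ((275, 196), [145, 107, 64], [16, 142, 145]), ((300, 190), [202, 168, 111], [19, 115, 202])]
```

```bash
cat > est.py <<'E'
from fit import *
def views(tag):
    return {n:load(n,f"{n}{tag}.npz") for n in("top","scene")}
TOOLP=[bx(-.02,.02,-.023,.023,.042,.050),bx(-.016,.016,-.016,.016,.05,.11)]
FULL=TOOLP+[bx(-.022,.022,-.0325,.0325,.014,.022),bx(-.022,.022,-.018,.018,.006,.022)]
def wins(tool):return dict(top=(372,422,200,252),scene=(225,300,150,215)) if tool else dict(top=(240,358,180,250),scene=(270,395,175,255))
def both(parts,ms,V,p0,w,hide=None):
    for names in(("top",),("scene",),("top","scene")):
        r,f=fit(parts,[(ms[n],V[n][2],w[n]) for n in names],p0,hide);print('  ',names,r.round(4),'deg',np.degrees(r[2]).round(2),'cost',round(f,1))
    return r
if __name__=="__main__":
    V=views(1)
    z={n:cloud(V[n][1],V[n][2])[...,2] for n in V}
    hi={n:((z[n]>.032)&(V[n][1]>0)).astype(float) for n in V}
    w=wins(1);print('tool');t=both(TOOLP,hi,V,(.464,-.284,-.43),w)
    # shoe orientation check: cost of full silhouette at yaw and yaw+90, mask z>.012
    lo={n:((z[n]>.013)&(V[n][1]>0)).astype(float) for n in V}
    for a in(0,np.pi/2):
        print(a,[round(((render(FULL,(t[0],t[1],t[2]+a),V[n][2],w[n])-lo[n][w[n][2]:w[n][3],w[n][0]:w[n][1]])**2).sum(),1) for n in V])
    pm={}
    for n in V:
        P=cv2.GaussianBlur(V[n][0],(3,3),0).astype(float);pm[n]=((P[...,0]/(P[...,1]+1)>1.245)|(P.sum(-1)<0)).astype(float)
        T=render([p*[1.15,1.15,1] for p in FULL],t,V[n][2],w[n])
        W=w[n];sub=pm[n][W[2]:W[3],W[0]:W[1]];sub*=1-T
        cv2.imwrite(f"pics/pm_{n}.png",cv2.resize((pm[n][W[2]:W[3],W[0]:W[1]]*255),None,fx=5,fy=5,interpolation=0))
    print('pad');both([bx(-.05,.05,-.055,.055,0,.006)],pm,V,(.464,-.284,-.2),w,([p*[1.15,1.15,1] for p in FULL],t))
    w=wins(0);bm={n:((z[n]>.041)&(V[n][1]>0)).astype(float) for n in V}
    print('base');b=both([bx(-.045,.045,-.12,.12,.04,.05),bx(-.0135,.0135,-.058,.058,.05,.055)],bm,V,(.5,0,.1),w)
E
python3 est.py
```

```text
tool
   ('top',) [ 0.4649 -0.2854 -0.4607] deg -26.4 cost 12.0
   ('scene',) [ 0.4664 -0.2823 -0.5644] deg -32.34 cost 855.8
   ('top', 'scene') [ 0.4643 -0.2843 -0.4994] deg -28.61 cost 876.3
0 [np.float64(51.0), np.float64(1050.0)]
1.5707963267948966 [np.float64(171.4), np.float64(1090.7)]
pad
   ('top',) [ 0.4689 -0.284  -0.201 ] deg -11.51 cost 98.0
   ('scene',) [ 0.4657 -0.285  -0.2197] deg -12.59 cost 66.9
   ('top', 'scene') [ 0.4671 -0.2852 -0.1947] deg -11.16 cost 171.3
base
   ('top',) [ 0.5024 -0.0014  0.108 ] deg 6.19 cost 83.0
   ('scene',) [ 0.502  -0.0006  0.1098] deg 6.29 cost 58.0
   ('top', 'scene') [ 0.5022 -0.0015  0.1079] deg 6.18 cost 146.2[ WARN:0@0.544] global loadsave.cpp:1063 imwrite_ Unsupported depth image for selected encoder is fallbacked to CV_8U.
```

Run:
```python
from est import *
V=views(1)
hi={}
for n in V:
    W=cloud(V[n][1],V[n][2]);hi[n]=((W[...,2]>.032)&(V[n][1]>0)&(np.hypot(W[...,0]-.465,W[...,1]+.285)<.055)).astype(float)
t=both(TOOLP,hi,V,(.464,-.284,-.43),wins(1))
for n in V:
    im=V[n][0].copy();f=4;w=wins(1)[n]
    im=cv2.resize(im[w[2]:w[3],w[0]:w[1]],None,fx=6,fy=6,interpolation=cv2.INTER_CUBIC)
    for parts,pose,col in((FULL,t,(255,0,0)),([bx(-.05,.05,-.055,.055,0,.006)],(.467,-.285,-.2),(0,255,255))):
        r=render(parts,pose,V[n][2],w);r=(cv2.resize(r,None,fx=6,fy=6)>.5).astype(np.uint8)
        cs,_=cv2.findContours(r,0,2);cv2.drawContours(im,cs,-1,col,1)
    cv2.imwrite(f"pics/ov_{n}.png",im[...,::-1])
a=cv2.imread("pics/ov_top.png");b=cv2.imread("pics/ov_scene.png")
h=max(a.shape[0],b.shape[0]);pd=lambda i:cv2.copyMakeBorder(i,0,h-i.shape[0],0,0,0)
cv2.imwrite("pics/ov.png",np.hstack([pd(a),pd(b)]))
```

```text
('top',) [ 0.4649 -0.2854 -0.4607] deg -26.4 cost 12.0
   ('scene',) [ 0.4661 -0.2825 -0.5652] deg -32.38 cost 17.9
   ('top', 'scene') [ 0.4643 -0.2848 -0.5066] deg -29.03 cost 40.9
```

View pics/ov.png

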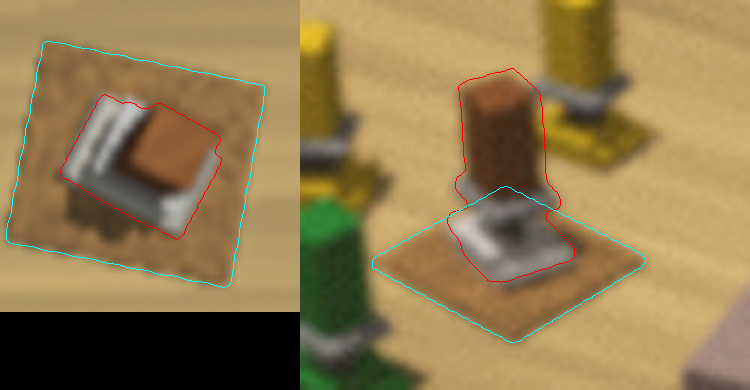

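Measured poses:

| Item | x, y (m) | Yaw | Check |
|---|---|---|---|
| Base | (0.502, -0.001) | 6.2° | both cameras agree |
| Tool | about (0.465, -0.285) | about -27° | top overlay matches well; scene alone gives -32° |
| Pad | (0.467, -0.285) | about -11° | cameras differ by about 3 mm |

All are within reach and their sizes match. I'll grip with the jaws along the tool's y, so the fingers brace it against the sweep drag.

>>> move_arm:
  increments:
    - [[1,-0.76,-0.97,0,0,0,0],[1,-0.76,-0.97,0,0,0,0],[1,-0.76,-0.97,0,0,0,0]]

```text
time: 0.35
tool_pos: [0.2114, 0.4067, 0.4034]
ee_rot: [-3.139, -0.0, 2.832]
wrist_force: [0.7, 0.2, 0.2]
width: 0.0937
```

>>> move_arm:
  increments:
    - [[1,-0.76,-0.97,0,0,0,0],[1,-0.76,-0.97,0,0,0,0],[1,-0.76,-0.97,0,0,0,0]]

```text
time: 0.6
tool_pos: [0.2538, 0.2903, 0.4041]
ee_rot: [-3.141, -0.0, 2.831]
wrist_force: [1.2, -0.3, 0.3]
width: 0.094
```

>>> move_arm:
  increments:
    - [[1,-0.76,-0.97,0,0,0,0],[1,-0.76,-0.97,0,0,0,0],[1,-0.76,-0.97,0,0,0,0]]

```text
time: 0.85
tool_pos: [0.2962, 0.1747, 0.4044]
ee_rot: [3.142, 0.0, 2.831]
wrist_force: [0.9, 0.0, -0.8]
width: 0.0941
```

>>> move_arm:
  increments:
    - [[1,-0.76,-0.97,0,0,0,0],[1,-0.76,-0.97,0,0,0,0],[1,-0.76,-0.97,0,0,0,0]]

```text
time: 1.1
tool_pos: [0.3388, 0.0589, 0.4045]
ee_rot: [3.141, 0.001, 2.83]
wrist_force: [1.5, 0.4, 0.0]
width: 0.0941
```

>>> move_arm:
  increments:
    - [[1,-0.76,-0.97,0,0,0,0],[1,-0.76,-0.97,0,0,0,0],[1,-0.76,-0.97,0,0,0,0]]

```text
time: 1.35
tool_pos: [0.3815, -0.057, 0.4044]
ee_rot: [3.141, 0.0, 2.829]
wrist_force: [1.0, 0.9, -0.4]
width: 0.0934
```

>>> move_arm:
  increments:
    - [[1,-0.76,-0.97,0,0,0,0],[1,-0.76,-0.97,0,0,0,0],[1,-0.76,-0.97,0,0,0,0],[1,-0.76,-0.97,0,0,0,0]]

```text
time: 1.68
tool_pos: [0.4254, -0.1757, 0.4028]
ee_rot: [-3.14, -0.002, 2.823]
wrist_force: [-0.4, -0.1, 0.2]
width: 0.0941
```

>>> move_arm:
  increments:
    - [[1,-0.716,-0.915,0,0,0,0.103],[1,-0.716,-0.915,0,0,0,0.103],[1,-0.716,-0.915,0,0,0,0.103],[1,-0.716,-0.915,0.2,0,0,0.103],[1,-0.716,-0.915,0.2,0,0,0.103]]

```text
time: 2.1
tool_pos: [0.4641, -0.2801, 0.3801]
ee_rot: [3.14, -0.008, 2.666]
wrist_force: [0.2, 0.4, -2.0]
width: 0.094
```

Run:
```python
from h import *
for n in("top","scene"):
    p,d=robot.snapshot(n);np.savez(f"{n}2.npz",p=p,d=d)
    w=dict(top=(350,450,170,270),scene=(200,320,110,220))[n]
    cv2.imwrite(f"pics/{n}2.png",cv2.resize(p[w[2]:w[3],w[0]:w[1]],None,fx=4,fy=4,interpolation=2)[...,::-1])
o=robot.get_obs();print(o['tool_pos'],o['ee_rot'],o['joint_positions'])
```

```text
[ 0.46405413 -0.27868765  0.38336436] [ 3.14040237 -0.00375382  2.66831303] [-6.45725653e-01  7.42591684e-02  1.42667252e+00  5.29945556e-04
  1.64456334e+00 -1.74320210e+00]
```

View pics/scene2.png

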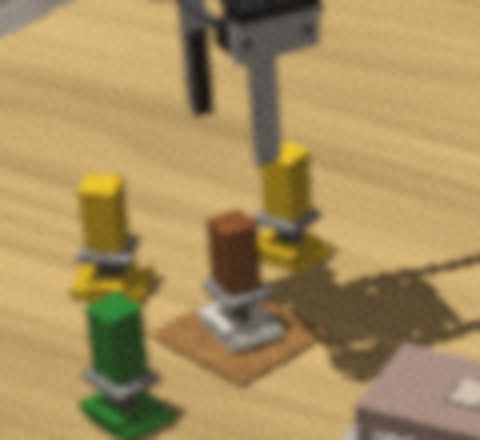

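>>> move_arm:
  increments:
    - [[1,0,0,0,0,0,0],[1,0,0,0,0,0,0]]

```text
time: 2.37
tool_pos: [0.4642, -0.2783, 0.386]
ee_rot: [-3.142, 0.002, 2.669]
wrist_force: [0.2, -0.6, 0.9]
width: 0.0938
```

>>> move_arm:
  increments:
    - [[1,-0.036,-0.057,0.3,0,0,0],[1,-0.036,-0.057,0.6,0,0,0],[1,-0.036,-0.057,0.7,0,0,0],[1,-0.036,-0.057,0.7,0,0,0],[1,-0.036,-0.057,0.7,0,0,0]]

```text
time: 2.78
tool_pos: [0.465, -0.2856, 0.3155]
ee_rot: [3.141, 0.0, 2.669]
wrist_force: [-0.3, 0.1, 0.4]
width: 0.0938
```

Run:
```python
from h import *
ims=[]
for n in("top","scene"):
    p,d=robot.snapshot(n);np.savez(f"{n}3.npz",p=p,d=d)
    w=dict(top=(350,450,170,270),scene=(210,310,110,210))[n]
    ims.append(cv2.resize(p[w[2]:w[3],w[0]:w[1]],None,fx=4,fy=4,interpolation=2)[...,::-1])
cv2.imwrite("pics/v3.png",np.hstack(ims))
```

```text
(no output)
```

View pics/v3.png

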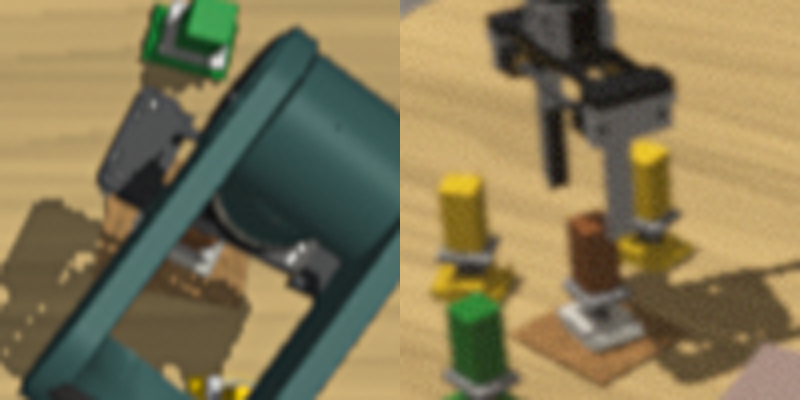

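The fingers straddle the wooden handle at (593,245). Descending to grasp height.

>>> move_arm:
  increments:
    - [[1,0,0,0.25,0,0,0],[1,0,0,0.45,0,0,0],[1,0,0,0.57,0,0,0],[1,0,0,0.57,0,0,0],[1,0,0,0.57,0,0,0]]

```text
time: 3.3
tool_pos: [0.4651, -0.2862, 0.2584]
ee_rot: [-3.142, 0.001, 2.668]
wrist_force: [-0.1, -1.1, 0.4]
width: 0.0939
```

>>> move_arm:
  increments:
    - [[0.5,0,0,0,0,0,0],[0.4,0,0,0,0,0,0],[0.3,0,0,0,0,0,0],[0.2,0,0,0,0,0,0],[0.1,0,0,0,0,0,0],[0,0,0,0,0,0,0],[0,0,0,0,0,0,0],[0,0,0,0,0,0,0]]

```text
time: 3.97
tool_pos: [0.4649, -0.2861, 0.2576]
ee_rot: [3.142, -0.0, 2.668]
wrist_force: [-0.3, 0.2, -0.7]
width: 0.0442
```

>>> move_arm:
  increments:
    - [[0,0,0,0,0,0,0],[0,0,0,0,0,0,0],[0,0,0,0,0,0,0],[0,0,0,0,0,0,0],[0,0,0,0,0,0,0]]

```text
time: 4.38
tool_pos: [0.4649, -0.286, 0.2576]
ee_rot: [3.141, -0.0, 2.668]
wrist_force: [1.1, 0.3, 0.7]
width: 0.032
```

Gripped: width 32.0 mm equals the handle. Lifting.

>>> move_arm:
  increments:
    - [[0,0,0,-0.1,0,0,0],[0,0,0,-0.3,0,0,0],[0,0,0,-0.6,0,0,0],[0,0,0,-0.9,0,0,0],[0,0,0,-1,0,0,0],[0,0,0,-1,0,0,0],[0,0,0,-1,0,0,0]]

```text
time: 4.97
tool_pos: [0.4647, -0.286, 0.3572]
ee_rot: [3.142, -0.0, 2.668]
wrist_force: [-0.2, 0.5, -3.3]
width: 0.0318
```

Run:
```python
from h import *
ims=[]
for n in("top","scene"):
    p,d=robot.snapshot(n);np.savez(f"{n}4.npz",p=p,d=d)
    w=dict(top=(350,450,170,270),scene=(210,310,100,200))[n]
    ims.append(cv2.resize(p[w[2]:w[3],w[0]:w[1]],None,fx=4,fy=4,interpolation=2)[...,::-1])
cv2.imwrite("pics/v4.png",np.hstack(ims))
o=robot.get_obs();print(o['tool_pos'],o['ee_rot'],o['wrist_force'])
```

```text
[ 0.46445454 -0.28582019  0.35493385] [ 3.14069    -0.00473272  2.66796514] [-0.20592     0.2513803  -2.97111036]
```

View pics/v4.png

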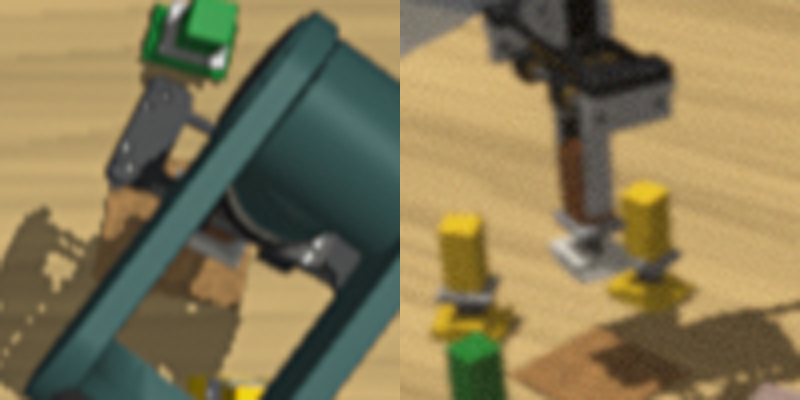

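>>> move_arm:
  increments:
    - [[0,0.1,0.3,0,0,0,0],[0,0.2,0.65,0,0,0,0],[0,0.226,0.96,0,0,0,0],[0,0.226,0.96,0,0,0,0]]

```text
time: 5.4
tool_pos: [0.4893, -0.186, 0.355]
ee_rot: [3.138, -0.005, 2.673]
wrist_force: [-0.4, -0.3, -2.5]
width: 0.0319
```

>>> move_arm:
  increments:
    - [[0,0.1,0.4,0,0,0,-0.07],[0,0.2,0.75,0,0,0,-0.14],[0,0.226,0.96,0,0,0,-0.21],[0,0.226,0.96,0,0,0,-0.28],[0,0.226,0.96,0,0,0,-0.34],[0,0.226,0.96,0,0,0,-0.37],[0,0.226,0.96,0,0,0,-0.37],[0,0.226,0.96,0,0,0,-0.37]]

```text
time: 6.07
tool_pos: [0.512, -0.0947, 0.3557]
ee_rot: [3.14, -0.003, -3.035]
wrist_force: [-0.4, -0.7, -3.2]
width: 0.0322
```

Run:
```python
from h import *
ims=[]
for n in("top","scene"):
    p,d=robot.snapshot(n);np.savez(f"{n}5.npz",p=p,d=d)
    w=dict(top=(250,350,160,260),scene=(265,385,130,250))[n]
    ims.append(cv2.resize(p[w[2]:w[3],w[0]:w[1]],(400,400),interpolation=2)[...,::-1])
cv2.imwrite("pics/v5.png",np.hstack(ims))
o=robot.get_obs();print(o['tool_pos'],o['ee_rot'],o['wrist_force'],o['joint_positions'])
```

```text
[ 0.512061   -0.09483814  0.35649088] [ 3.14072806e+00 -1.97188499e-03 -3.03533626e+00] [ 0.54663967  0.02909212 -3.20092698] [-2.92043385e-01  3.73964215e-02  1.51873626e+00  3.21190438e-05
  1.58761283e+00 -1.96909474e+00]
```

View pics/v5.png

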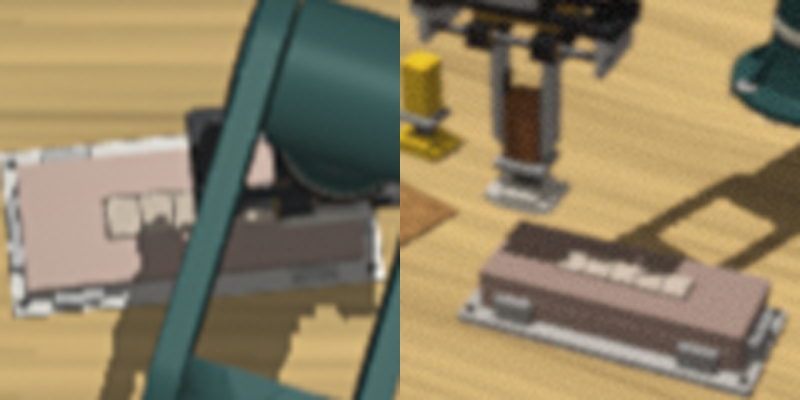

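>>> move_arm:
  increments:
    - [[0,0,0,0.2,0,0,0],[0,0,0,0.4,0,0,0],[0,0,0,0.5,0,0,0],[0,0,0,0.5,0,0,0],[0,0,0,0.5,0,0,0]]

```text
time: 6.58
tool_pos: [0.5121, -0.0948, 0.3071]
ee_rot: [3.141, -0.002, -3.035]
wrist_force: [0.4, -0.1, -2.2]
width: 0.0316
```

>>> move_arm:
  increments:
    - [[0,0,0,0.03,0,0,0],[0,0,0,0.06,0,0,0],[0,0,0,0.1,0,0,0],[0,0,0,0.1,0,0,0],[0,0,0,0.1,0,0,0]]

```text
time: 7.0
tool_pos: [0.5127, -0.0948, 0.2993]
ee_rot: [-3.14, 0.003, -3.034]
wrist_force: [-0.2, -1.0, 2.3]
width: 0.0313
```

>>> move_arm:
  increments:
    - [[0,0,0,0.03,0,0,0],[0,0,0,0.05,0,0,0],[0,0,0,0.065,0,0,0],[0,0,0,0.065,0,0,0],[0,0,0,0.065,0,0,0],[0,0,0,0.065,0,0,0]]

```text
time: 7.5
tool_pos: [0.5127, -0.0948, 0.2927]
ee_rot: [-3.14, 0.003, -3.034]
wrist_force: [0.5, 0.6, 6.9]
width: 0.0318
```

Run:
```python
from h import *
F=[];Z=[]
for i in range(4):
    p,d=robot.snapshot("scene");o=robot.get_obs();F.append(o['wrist_force']);Z.append(o['tool_pos'])
print(np.mean(F,0),np.mean(Z,0),o['ee_rot'],o['time'])
cv2.imwrite("pics/v6.png",cv2.resize(p[130:250,255:385],None,fx=5,fy=5,interpolation=2)[...,::-1])
```

```text
[-8.36389465e-02 -4.32929159e-03  5.71257187e+00] [ 0.51270157 -0.09475284  0.29272081] [-3.14032468e+00  3.04237141e-03 -3.03399625e+00] 7.7
```

View pics/v6.png

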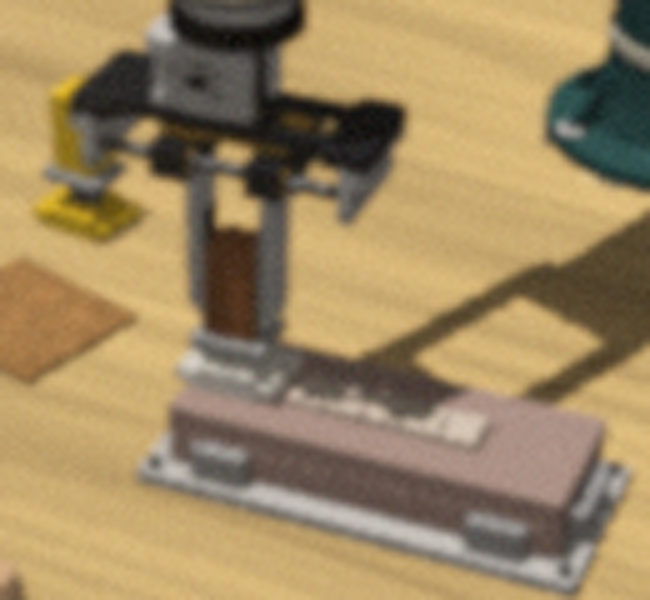

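Run:
```python
from fit import *
p,d=robot.snapshot("scene");c=robot.camera_params("scene")
w=(255,385,130,250);im=cv2.resize(p[130:250,255:385],None,fx=6,fy=6,interpolation=2)
def dr(parts,pose,col):
    for P in parts:
        r=(cv2.resize(render([P],pose,c,w),None,fx=6,fy=6)>.5).astype(np.uint8);cs,_=cv2.findContours(r,0,2);cv2.drawContours(im,cs,-1,col,1)
b=(.502,-.001,.108)
dr([bx(-.045,.045,-.12,.12,.05,.05001),bx(-.0135,.0135,-.058,.058,.055,.05501)],b,(0,255,255))
dr([bx(-.022,.022,-.0325,.0325,.058,.066),bx(-.022,.022,-.018,.018,.05,.066),bx(-.02,.02,-.023,.023,.077,.085)],(.5127,-.0948,-3.034+np.pi),(255,0,0))
cv2.imwrite("pics/v7.png",im[...,::-1])
```

```text
(no output)
```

View pics/v7.png

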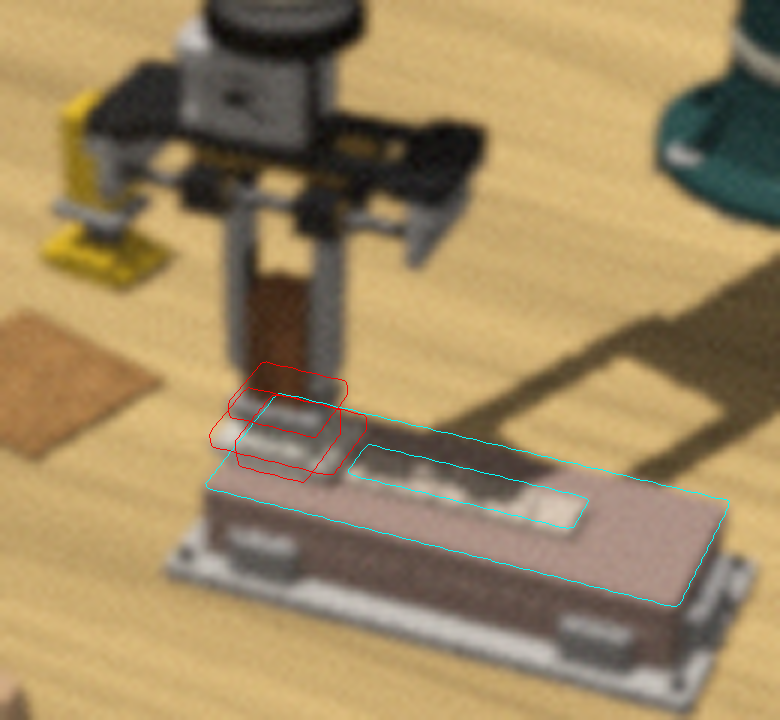

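>>> move_arm:
  increments:
    - [[0,0,0.03,0.006,0,0,0],[0,0,0.07,0.012,0,0,0],[0,0,0.11,0.012,0,0,0],[0,0,0.15,0.012,0,0,0],[0,0,0.19,0.012,0,0,0],[0,0,0.23,0.012,0,0,0],[0,0,0.27,0.012,0,0,0],[0,0,0.31,0.012,0,0,0]]

```text
time: 8.42
tool_pos: [0.5096, -0.0646, 0.292]
ee_rot: [-3.138, 0.004, -3.035]
wrist_force: [-0.7, -2.0, 7.1]
width: 0.0315
```

>>> move_arm:
  increments:
    - [[0,0,0.04,0,0,0,0],[0,0,0.08,0,0,0,0],[0,0,0.12,0,0,0,0],[0,0,0.16,0,0,0,0],[0,0,0.2,0,0,0,0],[0,0,0.24,0,0,0,0],[0,0,0.28,0,0,0,0],[0,0,0.32,0,0,0,0]]

```text
time: 9.08
tool_pos: [0.5063, -0.0335, 0.2921]
ee_rot: [-3.134, 0.004, -3.035]
wrist_force: [1.7, -6.3, 7.3]
width: 0.0319
```

Run:
```python
from h import *
p,d=robot.snapshot("scene");np.savez("scene8.npz",p=p,d=d)
cv2.imwrite("pics/v8.png",cv2.resize(p[140:250,265:385],None,fx=6,fy=6,interpolation=2)[...,::-1])
```

```text
(no output)
```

View pics/v8.png

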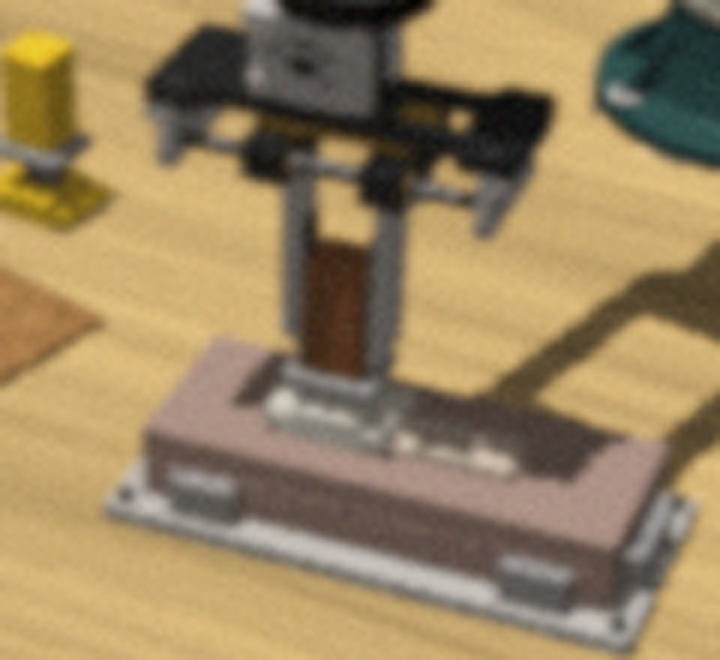

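>>> move_arm:
  increments:
    - [[0,0,0.03,0,0,0,0],[0,0,0.06,0,0,0,0],[0,0,0.09,0,0,0,0],[0,0,0.12,0,0,0,0],[0,0,0.15,0,0,0,0],[0,0,0.18,0,0,0,0],[0,0,0.21,0,0,0,0],[0,0,0.24,0,0,0,0]]

```text
time: 9.8
tool_pos: [0.5037, -0.0097, 0.2921]
ee_rot: [-3.135, 0.004, -3.035]
wrist_force: [1.2, -7.1, 7.6]
width: 0.0318
```

>>> move_arm:
  increments:
    - [[0,0,0.03,0,0,0,0],[0,0,0.06,0,0,0,0],[0,0,0.09,0,0,0,0],[0,0,0.12,0,0,0,0],[0,0,0.15,0,0,0,0],[0,0,0.18,0,0,0,0],[0,0,0.21,0,0,0,0],[0,0,0.24,0,0,0,0]]

```text
time: 10.47
tool_pos: [0.5011, 0.0142, 0.292]
ee_rot: [-3.135, 0.004, -3.035]
wrist_force: [0.1, -6.5, 6.9]
width: 0.0319
```

Run:
```python
from h import *
o=robot.get_obs();print(o['tool_pos'],o['ee_rot'],o['wrist_force'],o['wrist_torque'])
ims=[]
for n in("top","scene"):
    p,d=robot.snapshot(n);np.savez(f"{n}9.npz",p=p,d=d)
    w=dict(top=(240,350,165,265),scene=(265,385,140,250))[n]
    ims.append(cv2.resize(p[w[2]:w[3],w[0]:w[1]],(400,380),interpolation=2)[...,::-1])
cv2.imwrite("pics/v9.png",np.hstack(ims))
```

```text
[0.50112815 0.01418894 0.2920137 ] [-3.13474064  0.00426949 -3.03462725] [ 0.07773867 -6.47451002  6.87462561] [-1.36964713 -0.05597351  0.05169554]
```

View pics/v9.png

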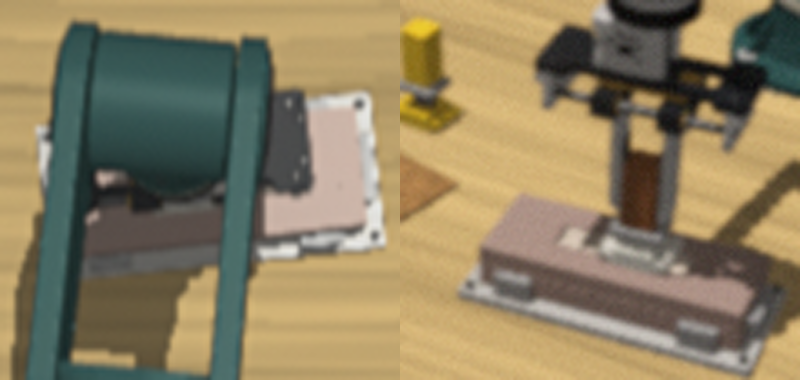

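```bash
cat > inl.py <<'E'
from h import *
def inl(n,f):
    p,d,c=load(n,f);W=cloud(d,c);th=.108
    X=W[...,0]-.502;Y=W[...,1]+.001
    x=np.cos(th)*X+np.sin(th)*Y;y=-np.sin(th)*X+np.cos(th)*Y;z=W[...,2]
    ok=(d>0)&(z>.04)&(z<.07)
    for i,yc in enumerate([-.047,-.0235,0,.0235,.047]):
        a=ok&(abs(x)<.010)&(abs(y-yc)<.008);b=ok&(abs(x)>.02)&(abs(x)<.04)&(abs(y-yc)<.012)
        if a.sum()>3 and b.sum()>3: print(n,i+1,a.sum(),'top-deck mm',round(1000*(np.median(z[a])-np.median(z[b])),1))
E
python3 -c "
from inl import *
for f in '19':
  for n in('top','scene'):print(f);inl(n,n+f+'.npz')"
```

```text
1
top 1 41 top-deck mm 4.6
top 2 38 top-deck mm 5.1
top 3 37 top-deck mm 5.9
top 4 39 top-deck mm 4.2
top 5 40 top-deck mm 4.1
1
scene 1 20 top-deck mm 3.4
scene 2 21 top-deck mm 3.8
scene 3 24 top-deck mm 4.4
scene 4 21 top-deck mm 3.9
scene 5 25 top-deck mm 4.6
9
9
scene 1 18 top-deck mm -0.1
scene 2 14 top-deck mm 0.1
scene 3 4 top-deck mm 11.7
scene 4 4 top-deck mm 13.0
scene 5 27 top-deck mm 3.9
```

Blocks 1 and 2 now read flush. I'll keep sweeping.

>>> move_arm:
  increments:
    - [[0,0,0.03,0,0,0,0],[0,0,0.06,0,0,0,0],[0,0,0.09,0,0,0,0],[0,0,0.12,0,0,0,0],[0,0,0.15,0,0,0,0],[0,0,0.18,0,0,0,0],[0,0,0.21,0,0,0,0],[0,0,0.24,0,0,0,0]]

```text
time: 11.23
tool_pos: [0.4984, 0.039, 0.2918]
ee_rot: [-3.139, 0.004, -3.034]
wrist_force: [0.6, -2.3, 8.0]
width: 0.0317
```

>>> move_arm:
  increments:
    - [[0,0,0.03,0,0,0,0],[0,0,0.06,0,0,0,0],[0,0,0.09,0,0,0,0],[0,0,0.12,0,0,0,0],[0,0,0.15,0,0,0,0],[0,0,0.18,0,0,0,0],[0,0,0.21,0,0,0,0],[0,0,0.24,0,0,0,0]]

```text
time: 11.9
tool_pos: [0.4958, 0.0629, 0.2918]
ee_rot: [-3.139, 0.004, -3.034]
wrist_force: [-0.4, -2.1, 8.1]
width: 0.0321
```

>>> move_arm:
  increments:
    - [[0,0,0.04,0,0,0,0],[0,0,0.08,0,0,0,0],[0,0,0.12,0,0,0,0],[0,0,0.16,0,0,0,0],[0,0,0.2,0,0,0,0],[0,0,0.24,0,0,0,0],[0,0,0.28,0,0,0,0],[0,0,0.31,0,0,0,0]]

```text
time: 12.57
tool_pos: [0.4925, 0.0939, 0.2917]
ee_rot: [-3.139, 0.004, -3.034]
wrist_force: [1.2, -2.9, 7.2]
width: 0.032
```

Run:
```python
from inl import *
o=robot.get_obs();print(o['tool_pos'],o['ee_rot'],o['wrist_force'])
for n in("top","scene"):
    p,d=robot.snapshot(n);np.savez(f"{n}a.npz",p=p,d=d);inl(n,n+'a.npz')
cv2.imwrite("pics/va.png",cv2.resize(p[140:250,265:385],None,fx=6,fy=6,interpolation=2)[...,::-1])
```

```text
[0.49245657 0.09387378 0.29172471] [-3.13902816  0.00373797 -3.03411657] [ 1.23257267 -2.94629507  7.23391863]
top 1 40 top-deck mm -1.0
top 2 37 top-deck mm -0.4
top 3 39 top-deck mm 0.3
scene 1 24 top-deck mm 0.9
scene 2 25 top-deck mm -0.4
scene 3 20 top-deck mm -0.3
scene 4 23 top-deck mm 0.0
scene 5 21 top-deck mm 0.2
```

View pics/va.png

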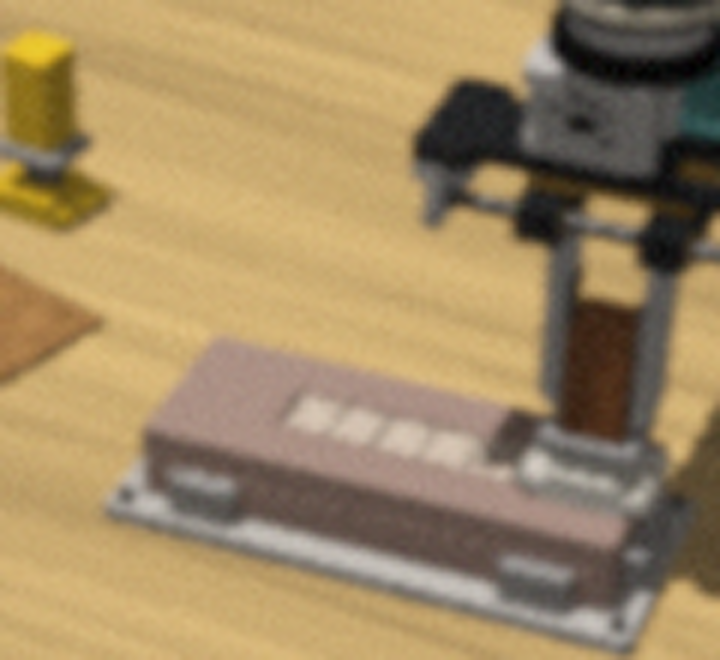

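All five read flush within noise, at about 10 N throughout (11-12 mm compression). Lifting off at the far end and returning.

>>> move_arm:
  increments:
    - [[0,0,0,-0.1,0,0,0],[0,0,0,-0.25,0,0,0],[0,0,0,-0.5,0,0,0],[0,0,0,-0.75,0,0,0],[0,0,0,-0.75,0,0,0],[0,0,0,-0.75,0,0,0]]

```text
time: 13.17
tool_pos: [0.4919, 0.0943, 0.3652]
ee_rot: [3.141, 0.001, -3.034]
wrist_force: [-0.6, 0.0, -3.1]
width: 0.032
```

>>> move_arm:
  increments:
    - [[0,0,-0.25,0,0,0,0],[0,0,-0.6,0,0,0,0],[0,0,-1,0,0,0,0],[0,0,-1,0,0,0,0]]

```text
time: 13.5
tool_pos: [0.5024, -0.0104, 0.3614]
ee_rot: [-3.138, -0.006, -3.041]
wrist_force: [0.1, 0.9, -3.5]
width: 0.032
```

>>> move_arm:
  increments:
    - [[0,0,-0.4,0,0,0,0],[0,0,-0.8,0,0,0,0],[0,0,-1,0,0,0,0],[0,0,-1,0,0,0,0]]

```text
time: 13.83
tool_pos: [0.513, -0.1081, 0.3614]
ee_rot: [3.141, -0.006, -3.039]
wrist_force: [1.3, 0.3, -2.9]
width: 0.0319
```

>>> move_arm:
  increments:
    - [[0,0.13,-0.3,0,0,0,0],[0,0.26,-0.65,0,0,0,0],[0,0.325,-0.86,0,0,0,0],[0,0.325,-0.86,0,0,0,0]]

```text
time: 14.17
tool_pos: [0.4891, -0.1962, 0.362]
ee_rot: [3.141, -0.005, -3.039]
wrist_force: [-0.2, 0.1, -2.5]
width: 0.0317
```

>>> move_arm:
  increments:
    - [[0,0.13,-0.3,0,0,0,0.07],[0,0.26,-0.6,0,0,0,0.14],[0,0.325,-0.86,0,0,0,0.21],[0,0.325,-0.86,0,0,0,0.28],[0,0.325,-0.86,0,0,0,0.34],[0,0.325,-0.86,0,0,0,0.37],[0,0.325,-0.86,0,0,0,0.37],[0,0.325,-0.86,0,0,0,0.37]]

```text
time: 14.83
tool_pos: [0.4673, -0.2815, 0.3631]
ee_rot: [3.14, -0.003, 2.67]
wrist_force: [0.0, -0.3, -2.8]
width: 0.0321
```

>>> move_arm:
  increments:
    - [[0,0,0,0,0,0,0],[0,0,0,0,0,0,0]]

```text
time: 15.0
tool_pos: [0.4673, -0.2819, 0.3643]
ee_rot: [3.141, -0.001, 2.67]
wrist_force: [-0.2, -0.4, -3.5]
width: 0.0317
```

>>> move_arm:
  increments:
    - [[0,-0.005,-0.038,0.2,0,0,0],[0,-0.005,-0.038,0.5,0,0,0],[0,-0.005,-0.038,0.8,0,0,0],[0,-0.005,-0.038,0.95,0,0,0],[0,-0.005,-0.038,0.95,0,0,0],[0,-0.005,-0.038,0.95,0,0,0]]

```text
time: 15.5
tool_pos: [0.4658, -0.2858, 0.2691]
ee_rot: [3.141, -0.002, 2.669]
wrist_force: [1.2, -0.5, -1.2]
width: 0.0322
```

Run:
```python
from h import *
ims=[]
for n in("top","scene"):
    p,d=robot.snapshot(n)
    w=dict(top=(350,450,170,270),scene=(210,310,120,220))[n]
    ims.append(cv2.resize(p[w[2]:w[3],w[0]:w[1]],None,fx=4,fy=4,interpolation=2)[...,::-1])
cv2.imwrite("pics/vb.png",np.hstack(ims))
o=robot.get_obs();print(o['tool_pos'],o['ee_rot'],o['wrist_force'])
```

```text
[ 0.4664825  -0.28643589  0.27187157] [-3.14114062  0.00336367  2.6683893 ] [ 0.65380612  0.12693219 -2.40159961]
```

View pics/vb.png

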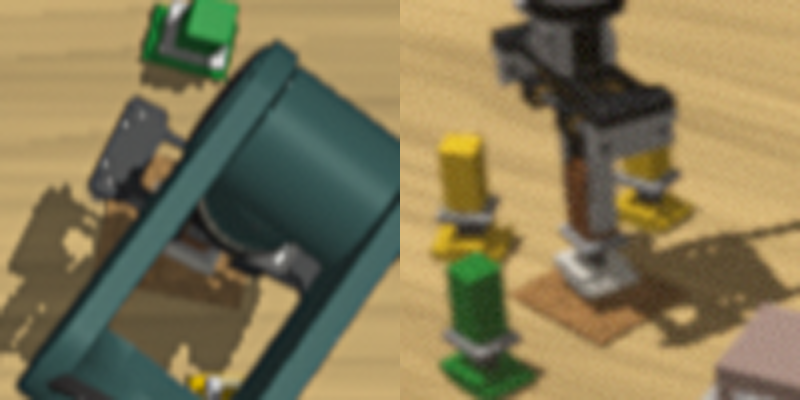

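>>> move_arm:
  increments:
    - [[0,0,0,0.04,0,0,0],[0,0,0,0.08,0,0,0],[0,0,0,0.11,0,0,0],[0,0,0,0.11,0,0,0],[0,0,0,0.11,0,0,0],[0,0,0,0.11,0,0,0]]

```text
time: 16.1
tool_pos: [0.4659, -0.2862, 0.259]
ee_rot: [3.142, 0.0, 2.668]
wrist_force: [-0.1, -0.5, -2.7]
width: 0.0321
```

>>> move_arm:
  increments:
    - [[0,0,0,0.007,0,0,0],[0,0,0,0.014,0,0,0],[0,0,0,0.014,0,0,0],[0,0,0,0.014,0,0,0],[0,0,0,0.014,0,0,0]]

```text
time: 16.52
tool_pos: [0.4659, -0.2862, 0.2576]
ee_rot: [3.142, 0.0, 2.668]
wrist_force: [0.3, -0.8, -3.4]
width: 0.0317
```

>>> move_arm:
  increments:
    - [[0,0,0,0.004,0,0,0],[0,0,0,0.008,0,0,0],[0,0,0,0.008,0,0,0],[0,0,0,0.008,0,0,0]]

```text
time: 16.85
tool_pos: [0.4659, -0.2862, 0.2573]
ee_rot: [-3.142, 0.001, 2.668]
wrist_force: [-0.5, 0.5, 1.6]
width: 0.0321
```

>>> move_arm:
  increments:
    - [[0,0,0,0.004,0,0,0],[0,0,0,0.008,0,0,0],[0,0,0,0.008,0,0,0],[0,0,0,0.008,0,0,0]]

```text
time: 17.18
tool_pos: [0.4659, -0.2862, 0.2562]
ee_rot: [3.142, 0.001, 2.668]
wrist_force: [-1.0, 0.8, 1.4]
width: 0.0319
```

>>> move_arm:
  increments:
    - [[0,0,0,-0.006,0,0,0],[0,0,0,-0.008,0,0,0],[0,0,0,-0.008,0,0,0],[0.4,0,0,-0.008,0,0,0],[0.5,0,0,-0.008,0,0,0],[0.7,0,0,-0.008,0,0,0],[1,0,0,-0.008,0,0,0],[1,0,0,-0.008,0,0,0]]

```text
time: 17.85
tool_pos: [0.4659, -0.2861, 0.2566]
ee_rot: [3.141, -0.0, 2.668]
wrist_force: [1.0, 0.2, -0.0]
width: 0.061
```

>>> move_arm:
  increments:
    - [[1,0,0,0,0,0,0],[1,0,0,0,0,0,0],[1,0,0,0,0,0,0],[1,0,0,0,0,0,0],[1,0,0,0,0,0,0]]

```text
time: 18.27
tool_pos: [0.4659, -0.2861, 0.2567]
ee_rot: [3.142, 0.0, 2.668]
wrist_force: [-0.2, -0.2, 0.9]
width: 0.0926
```

>>> move_arm:
  increments:
    - [[1,0,0,-0.2,0,0,0],[1,0,0,-0.5,0,0,0],[1,0,0,-0.9,0,0,0],[1,0,0,-1,0,0,0],[1,0,0,-1,0,0,0]]

```text
time: 18.68
tool_pos: [0.4665, -0.2866, 0.3617]
ee_rot: [-3.14, 0.01, 2.668]
wrist_force: [-0.1, -0.3, 0.3]
width: 0.0937
```

>>> move_arm:
  increments:
    - [[1,-0.4,0,-0.3,0,0,0],[1,-0.8,0,-0.5,0,0,0],[1,-1,0,-0.5,0,0,0],[1,-1,0,-0.5,0,0,0]]

```text
time: 19.02
tool_pos: [0.5581, -0.3336, 0.4036]
ee_rot: [3.141, -0.001, 2.668]
wrist_force: [-1.1, 1.4, -0.1]
width: 0.094
```

>>> move_arm:
  increments:
    - [[1,0.4,0.4,0,0,0,0],[1,0.7,0.7,0,0,0,0],[1,0.7,1,0,0,0,0],[1,0.7,1,0,0,0,0],[1,0.7,1,0,0,0,0]]

```text
time: 19.43
tool_pos: [0.5379, -0.2087, 0.405]
ee_rot: [-3.142, -0.003, 2.672]
wrist_force: [-0.3, -0.5, -0.5]
width: 0.094
```

Run:
```python
from h import *
o=robot.get_obs();print(o['time'],o['tool_pos'],o['wrist_force'])
for n in("top","scene"):
    p,d=robot.snapshot(n);np.savez(f"{n}c.npz",p=p,d=d);cv2.imwrite(f"pics/{n}c.png",p[...,::-1])
```

```text
19.4333 [ 0.53787013 -0.20865093  0.40497648] [-0.26196215 -0.49946131 -0.48794195]
```

View pics/topc.png

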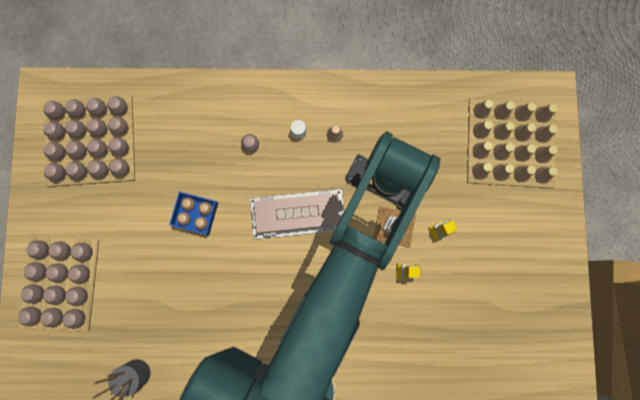

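View pics/scenec.png

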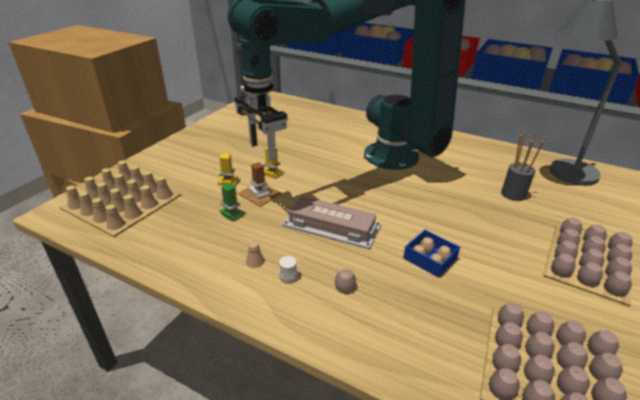

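The tool stands on its pad at scene pixel (258,182). I'll move the arm clear to check from above.

>>> move_arm:
  increments:
    - [[1,0.4,0.4,0,0,0,0],[1,0.7,0.7,0,0,0,0],[1,0.9,1,0,0,0,0],[1,0.9,1,0,0,0,0],[1,0.9,1,0,0,0,0]]

```text
time: 19.95
tool_pos: [0.5033, -0.0799, 0.4066]
ee_rot: [3.142, -0.0, 2.67]
wrist_force: [-0.7, -0.1, 0.7]
width: 0.094
```

>>> move_arm:
  increments:
    - [[1,0.4,0.4,0,0,0,0],[1,0.7,0.7,0,0,0,0],[1,0.9,1,0,0,0,0],[1,0.9,1,0,0,0,0],[1,0.9,1,0,0,0,0]]

```text
time: 20.37
tool_pos: [0.4696, 0.0496, 0.4066]
ee_rot: [-3.141, 0.0, 2.67]
wrist_force: [0.0, -0.9, -0.2]
width: 0.0941
```

>>> move_arm:
  increments:
    - [[1,0,0.4,0,0,0,0],[1,0,0.7,0,0,0,0],[1,0,1,0,0,0,0],[1,0,1,0,0,0,0],[1,0,1,0,0,0,0]]

```text
time: 20.78
tool_pos: [0.5166, 0.1367, 0.4056]
ee_rot: [-3.139, -0.001, 2.667]
wrist_force: [0.1, 1.0, 0.6]
width: 0.0942
```

Run:
```python
from est import *
from inl import inl
o=robot.get_obs();print(o['time'],o['tool_pos'],o['wrist_force'],abs(o['qvel']).max())
for n in("top","scene"):
    p,d=robot.snapshot(n);np.savez(f"{n}d.npz",p=p,d=d)
inl("top","topd.npz");inl("scene","scened.npz");inl("scene","scenec.npz")
V=views('d');V['scene']=load('scene','scenec.npz')
hi={}
for n in V:
    W=cloud(V[n][1],V[n][2]);m=(W[...,2]>.032)&(W[...,2]<.13)&(V[n][1]>0)&(np.hypot(W[...,0]-.465,W[...,1]+.285)<.055);hi[n]=m.astype(float)
    print(n,'top z',np.percentile(W[...,2][m],[90,98]))
t=both(TOOLP,hi,V,(.464,-.284,-.43),wins(1))
p,d,c=V['top'];z1=cloud(*(load('top','top1.npz')[1:]))[...,2]
W=cloud(d,c)
for n,b in dict(green=(380,415,160,195),y1=(425,462,212,245),y2=(390,425,255,290),dome=(235,265,130,158),jar=(285,310,115,145),cone=(322,348,120,146)).items():
    q=W[b[2]:b[3],b[0]:b[1]].reshape(-1,3);q=q[q[:,2]>.012];print(n,q[:,:2].mean(0).round(4))
w=(230,470,150,300)
cv2.imwrite("pics/vd.png",cv2.resize(p[150:300,230:470],None,fx=3.3,fy=3.3,interpolation=2)[...,::-1])
```

```text
20.7833 [0.51656486 0.13673721 0.40560623] [0.13160221 0.96790603 0.58829648] 0.03374103003286105
top 1 40 top-deck mm -1.1
top 2 37 top-deck mm 0.9
top 3 39 top-deck mm 0.4
top 4 39 top-deck mm -0.6
top 5 42 top-deck mm 0.4
scene 1 23 top-deck mm 0.0
scene 2 20 top-deck mm -0.1
scene 3 22 top-deck mm -0.2
scene 4 22 top-deck mm -0.2
scene 5 25 top-deck mm 0.5
scene 1 23 top-deck mm -0.2
scene 2 22 top-deck mm 0.1
scene 3 22 top-deck mm 0.5
scene 4 22 top-deck mm -1.0
scene 5 26 top-deck mm 0.3
top top z [0.11262464 0.11457021]
scene top z [0.10850449 0.11022016]
   ('top',) [ 0.465  -0.2864 -0.4987] deg -28.57 cost 10.7
   ('scene',) [ 0.4664 -0.284  -0.5775] deg -33.09 cost 14.4
   ('top', 'scene') [ 0.4649 -0.2859 -0.4822] deg -27.63 cost 36.7
green [ 0.5983 -0.288 ]
y1 [ 0.4552 -0.4099]
y2 [ 0.3364 -0.3081]
dome [0.6645 0.1251]
jar [ 0.7355 -0.0029]
cone [ 0.7259 -0.1072]
```

View pics/vd.png

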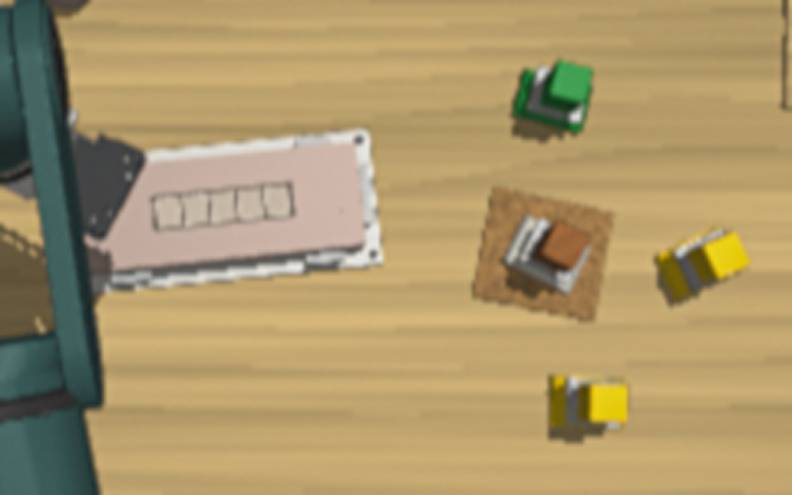

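The final view shows the tool upright in the middle of the cork at (560,250), the five blocks flush, and the look-alikes in place. Handing in.

```bash
python3 -c "
from bench import robot
print(robot.close_job())"
```

```text
the job is handed in; nothing more can be done
None
```

The job is done and handed in, at about 21 s of the 53 s allowed. I picked up the wooden-handled tool and swept it in one continuous pass over all five blocks, then stood it back on its pad and released it.

- **Pressure:** shoe force read about 8 to 11 N, which is roughly 9 to 12 mm of the 18 mm spring travel. I only read it at the end of each move, so short peaks in between were not seen. The wrist also saw up to about 7 N of sideways drag over blocks 2 to 4.
- **Blocks:** before the sweep they measured 3.4 to 5.9 mm proud. Afterwards all five read flush within about 1 mm (camera noise) in both views.
- **Tool:** it stands at about (0.465, -0.286), 1 to 2 mm from my estimate of the pad's middle. That is within the disagreement between the cameras (2 to 3 mm; they also differ by about 5° on the tool's yaw). At put-down it touched about 0.5 mm lower than expected, so it probably slipped slightly in the grip.
- **Other things:** everything looks unmoved in the before and after pictures. The final numeric check was inconclusive: it was computed over different pixels from the first, and the arm partly hid the dome. I took the dome, jar and cone from the full pictures just before it.

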